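Scan the order card and the tray pile, then put the scanner back

ROBOT

A 6-joint arm with a two-finger parallel gripper is mounted at the origin on a cart in front of the work surface, level with it; the furniture and walls round the work are solid. World frame = base frame: x ahead of the robot, y to its left, z up, the work surface at z = 0. Lengths are in m, angles in rad, forces in N, time in s.
With the tool pointing down it reaches from about 0.3 to 0.775 m from the base axis. Payload 14.6 kg.
Tool frame: the origin (TCP) lies on the centre line of the jaws, within the pads' length; the fingertips stand 8 mm ahead of it and the grasp point (between the pads) lies 11 mm behind it (bot.finger_overhang is the z of the fingertips in the tool frame, in m); z points along the fingers, x is the direction in which the jaws open and shut, and the axes are right-handed (so a half turn about z gives the same grasp; the last joint's range is limited). The gripper opens to 85 mm and grips with 20 to 120 N. Pads are 22 mm wide; open, the fingers measure 114 mm over their backs; the gripper's body (76 mm by 85 mm) begins 54 mm behind the grasp point. The pads swing forward as they close: fully open they stand 13 mm farther back than shut.
Start: joints at [1.099, 0.3, 1.521, -0, 1.321, -0.067], TCP at [0.217, 0.506, 0.239] pointing down, gripper open.
Joint ranges: [-3.03, 3.03], [-0.79, 2.21], [0.23, 2.52], [-1.04, 4.18], [0, 3.07], [-2.55, 2.55]. Speed limits (rad/s): [2.22, 2.22, 2.57, 3.14, 3.14, 3.14].

INTERFACE

Orientations are given as a unit quaternion [x, y, z, w].
In Python, from station import bot gives the robot as it stands.
- The arm moves only by the tool play_rows, never from a script. Its argument "commands" is text: rows parted by semicolons, each of 6 numbers parted by spaces: the shift along the tool's x, y, z in mm, then the turn, a rotation vector about the tool's x, y, z in rad. In form: tx ty tz rx ry rz; .... A call has 1 to 20 rows; each row is the pose to reach, as a shift and turn from the pose commanded when the call began, along the tool's axes at that moment; what a row does not reach only later rows make up. A row lasts 1/8 s, in which the tool goes at most 62.5 mm and 10.7 degrees, less where a joint would pass 70% of its speed; a pose out of reach is approached as far as the arm can. A call with a gripper value outside its range is refused whole. "claw" is the finger opening in mm, from 0 to 85.4, set as the call begins (left out, the last holds). The fingers move at their own pace and stop on an object; "squeeze" is the grip in N (left out, the last holds). Time passes only in rows, so rows that repeat a pose let the fingers close. It gives the time, the measured TCP pose, the force and the opening at its end, in the units of the state.
- bot.sense(): the state, without advancing time (a new reading comes with each control period).
- bot.camera(name): name is "scene" or "top"; returns a dict with "img" (420x560x3 uint8, red, green, blue), "depth" (420x560 float32, m along the optical axis (not along the pixel's ray), 0 where there is no reading), "K" (3x3 intrinsics, pixels), "dist_coeffs" ([k1, k2, p1, p2, k3] as OpenCV has them; the pictures are not rectified), "R" (3x3) and "t" (3): a world point X has camera coordinates R X + t. Camera axes: x right, y down, z forward; pixel columns grow to the right and rows downward; lengths in m; the calibration is good to about 2 mm. A picture is of the moment at which its call begins.
- bot.job_done(): hands the job in, once; it reports no verdict.
The state is a dict: "t": time; "joint_pos": joint angles; "joint_velocities": joint speeds; "joint_torque": joint torques, N m; "tcp_pos": TCP position; "tcp_rot": TCP orientation; "contact_force": force on the tool from outside, world axes, zero at the start; "ft_torque": the same for the moment, N m; "opening": finger opening in m.
Only numpy, scipy, OpenCV 4.12 (cv2) and the standard library are available. Lean on these libraries where they do the work, as an engineer would, in place of code of your own. Each camera call takes 0.05 s, during which the arm holds its last target. There are 200 camera calls.

TASK

Book the labelled pile of trays against its order: take the hand scanner out of its cradle, hold it square to the bar code on the sloped order card from about 6 cm away and keep it steady on the middle of the code for a full second, then do the same at the bar code label on the side of the tray pile. Do not shift the tray pile. Lay the scanner back in its cradle, upright and facing the way it lay at first, and let go.

Things in the scene. Friction and masses are not known exactly. Their poses are not given: they have to be found in the camera images.
- scanner: Straight hand scanner, 150 mm long, 160 g: grey grip 30 mm wide, 28 high; yellow head (front 44 mm) 44 wide, 32 high, dark red scan window in its end face. Origin on the beam axis at mid height and mid length: grip it there, across its y, from above. +x is the beam, out of the window; +z up (red button side).
- scanner_window (a point): Centre of the scan window, 75 mm along +x from the scanner's origin; same axes as the scanner.
- cradle: Fixed cradle: dark base 190 x 70 x 8 mm, two black open saddles 12 mm thick, 52 mm behind and 50 mm before its middle, 60 mm high, about 4 mm play on each side of the scanner, flared; a low stop at each end. Fingers fit between the saddles above the base. Origin under its middle on the worktop, +x to where the scanner's window points, z up.
- cradle_seat (a point): Where the scanner's origin lies when it is seated in the cradle: 50 mm above the worktop, axes those of the cradle.
- cradle_nose (a point): Where the centre of the scan window lies when the scanner is seated: 75 mm along the cradle's +x from the seat.
- order_card: White card 70 mm wide, 44 high, with a black bar code, on a fixed grey desk stand (110 mm wide, 105 deep, 94 high), left or right. It leans back 30 degrees (0.52 rad). Origin at the centre of its face, 54 mm above the worktop; +x points into the card, forward and 30 degrees down (the direction to look at it squarely), y along its width, z up its slope.
- pile_label: White label 54 mm wide, 34 mm high, with a black bar code, upright on the long side of the labelled tray pile that faces the robot. Origin at the centre of its face, 44 mm above the worktop; +x points level into the pile, y runs along its width, z up.
- tray_pile: Loose pile of thin buff trays banded together, 70 mm deep (x), 121 mm wide (y), 74 mm high, 300 g, with the label on its -x side; origin under its centre. It may stand left or right. (A second pile at the far right has no label.)
Mind the look-alikes: they are no part of the job. What is shaped like the part that bears order_card but yellow is not meant.

How it is judged:
By the outcome, as a careful person would: the job done as asked, in the order asked, and still so for the second after the job is handed in, with the robot touching nothing.
It also fails if it takes over 59 s, if anything falls off the work surface, if the arm or the gripper's body presses on something with over 40 N, if the wrist force passes 120 N, or if a joint passes its speed limit or range.

## Working session

There is one attempt and no reset: what is moved stays moved. The work goes in short steps, Python scripts to look and compute and a tool call to move; the robot and the scene stay as the last step left them, time stands still between calls to the robot, and variables do not carry over. Pictures are saved under pics/ and viewed, about 8 in all and at most 12, crops included, and the job is handed in when it is done.

Besides the shell and the picture viewer there is one more tool, called after ">>>" as a command line: name --argument value ..., lists and objects as JSON in quotes. play_rows: Moves the arm, as the interface text tells. Its arguments: {"type":"object","properties":{"commands":{"type":"string"},"claw":{"type":"number"},"squeeze":{"type":"number"}},"required":["commands"]}

```bash
mkdir -p pics; ls
python3 - <<'E'
from station import bot
import cv2,numpy as np
s=bot.sense();print(s)
for n in("scene","top"):
    c=bot.camera(n);cv2.imwrite(f"pics/{n}0.png",c["img"][...,::-1]);np.savez(f"{n}0.npz",**c)
    print(n,c["K"].tolist(),c["dist_coeffs"],c["R"].round(3).tolist(),c["t"], "pos",-c["R"].T@c["t"])
E
```

```text
pics
{'t': 0.0, 'joint_pos': array([ 1.09945001e+00,  3.00461789e-01,  1.52159227e+00, -2.10366697e-05,
        1.32070952e+00, -6.66052247e-02]), 'joint_velocities': array([-6.53976308e-05, -4.70936025e-04,  4.28447115e-04,  1.86711755e-03,
       -1.05950692e-03,  6.67461461e-04]), 'joint_torque': array([ 6.28667785e-04, -5.43508136e+01, -3.61790586e+01,  2.02830495e-05,
        4.00926772e-03, -4.91258515e-05]), 'tcp_pos': array([0.21648405, 0.50535187, 0.23872169]), 'tcp_rot': array([ 8.34798032e-01,  5.50555995e-01, -5.04079967e-04,  2.97944913e-04]), 'contact_force': array([ 0.37960076,  0.20797539, -0.10586486]), 'ft_torque': array([0.05304096, 0.01001732, 0.00798613]), 'opening': 0.08587238394351246}
scene [[532.4240723981756, 0.0, 280.1534392132184], [0.0, 532.4240723981756, 212.09412721204322], [0.0, 0.0, 1.0]] [0.06954407 0.         0.         0.         0.        ] [[-0.817, -0.577, -0.023], [-0.241, 0.378, -0.894], [0.524, -0.724, -0.447]] [0.39164559 0.20219408 1.11739217] pos [-0.21738476  0.95900333  0.68984814]
top [[429.85131857329316, 0.0, 282.93823870180097], [0.0, 429.85131857329316, 205.53059146166618], [0.0, 0.0, 1.0]] [-0.03811404  0.          0.          0.          0.        ] [[-0.022, -1.0, -0.013], [-0.981, 0.024, -0.195], [0.195, 0.009, -0.981]] [-0.01169233  0.52156709  1.16918489] pos [ 0.28298793 -0.0344319   1.24815645]
```

View pics/scene0.png

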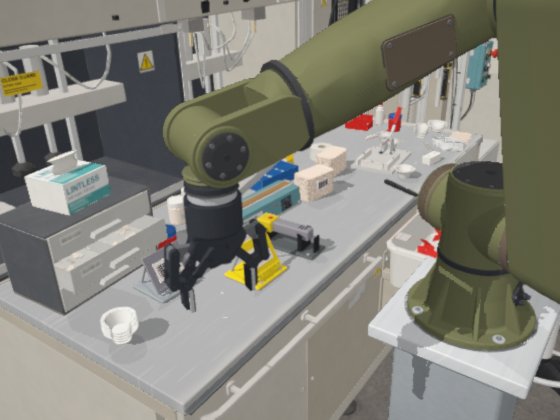

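View pics/top0.png

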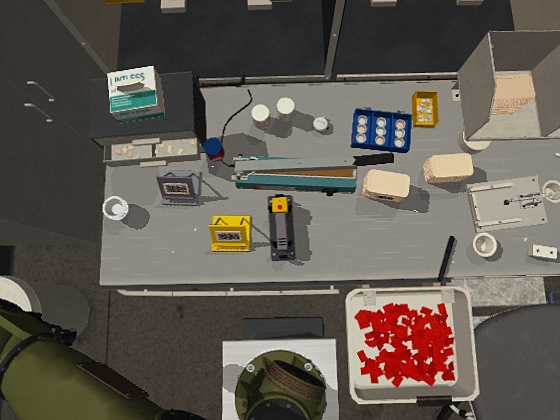

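The scene shows the scanner (yellow head at (270,222), grip at (295,230)) in a black cradle. The grey stand is at (165,270), the yellow look-alike at (260,260), and a labelled pile at (313,182).

Candidates in the top view:
- **Order stand:** grey (180,187) against yellow (230,235). I choose the grey one.
- **Pile:** (387,185) against (447,168). I choose the nearer one, where the label is visible.
- **Scanner:** only (281,225).

```bash
cat > h.py <<'E'
import numpy as np,cv2
def load(f):
    c=dict(np.load(f)); return c
def ray(c,uv):
    p=cv2.undistortPoints(np.array(uv,float).reshape(-1,1,2),c["K"],c["dist_coeffs"])[:,0]
    d=np.c_[p,np.ones(len(p))]; return -c["R"].T@c["t"], d@c["R"]
def onz(c,uv,z):
    o,d=ray(c,uv); return o+d*((z-o[2])/d[:,2])[:,None]
def bydepth(c,uv):
    o,d=ray(c,uv); uv=np.array(uv).astype(int).reshape(-1,2); return o+d*c["depth"][uv[:,1],uv[:,0]][:,None]
def proj(c,X):
    return cv2.projectPoints(np.array(X,float).reshape(-1,3),cv2.Rodrigues(c["R"])[0],c["t"],c["K"],c["dist_coeffs"])[0][:,0]
E
python3 - <<'E'
from h import *
t=load("top0.npz");s=load("scene0.npz")
a=cv2.resize(t["img"][150:270,150:310],None,fx=3.75,fy=3.75,interpolation=2)[...,::-1]
b=cv2.resize(s["img"][150:300,130:350],None,fx=2.5,fy=2.5,interpolation=2)[...,::-1]
c=cv2.resize(t["img"][150:220,350:490],None,fx=3,fy=3,interpolation=2)[...,::-1]
cv2.imwrite("pics/ca.png",a)
w=np.zeros((600,800,3),np.uint8); w[:375,:550]=b;w[380:590,:420]=c; cv2.imwrite("pics/cb.png",w)
for n,c in(("top",t),("scene",s)):
    hsv=cv2.cvtColor(c["img"],cv2.COLOR_RGB2HSV)
    m=cv2.inRange(hsv,(18,130,80),(35,255,255))
    k,l,st,ce=cv2.connectedComponentsWithStats(m)
    for i in range(1,k):
        if st[i,4]>40: print(n,st[i],ce[i].round(1), bydepth(c,ce[i]).round(3))
# depth probing
for uv in [(281,225),(281,206),(180,187),(230,235),(387,185),(447,168),(282,250)]: print(uv,bydepth(t,uv).round(3))
E
```

```text
top [104   0  41   4  70] [125.5   1.2] [[0.926 0.316 0.409]]
top [412  91  27  37 665] [424.7 108.3] [[ 0.828 -0.47   0.001]]
top [272 197  16  17 221] [279.5 204.2] [[ 0.522 -0.014  0.069]]
top [ 208  215   42   36 1095] [230.8 231.9] [[0.446 0.121 0.075]]
scene [142  55  10  15  88] [145.8  63.3] [[ 0.93  -0.029  0.41 ]]
scene [  0  71  43  25 733] [20.8 83. ] [[0.925 0.326 0.427]]
scene [286 154   7   9  48] [289.6 157.9] [[ 0.779 -0.482  0.024]]
scene [256 213  31  77 821] [268.4 255.3] [[0.178 0.444 0.297]]
scene [241 238  13  14 113] [247.5 245.1] [[0.456 0.158 0.086]]
scene [225 261  21  23 254] [237.3 272.9] [[0.484 0.167 0.007]]
(281, 225) [[ 0.464 -0.017  0.062]]
(281, 206) [[ 0.516 -0.019  0.069]]
(180, 187) [[0.581 0.269 0.059]]
(230, 235) [[0.44  0.126 0.057]]
(387, 185) [[ 0.569 -0.318  0.071]]
(447, 168) [[ 0.616 -0.495  0.065]]
(282, 250) [[ 0.395 -0.018  0.053]]
```

View pics/ca.png

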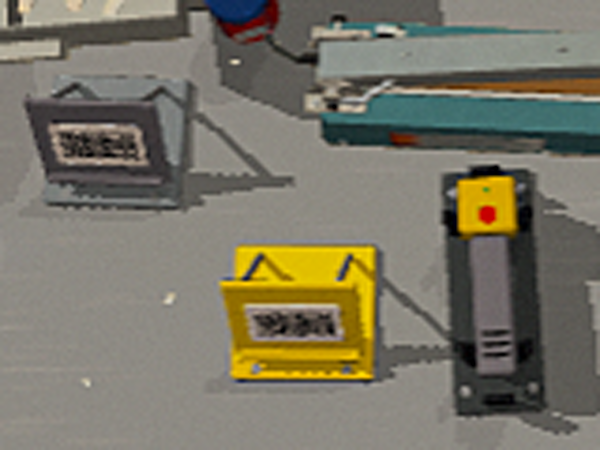

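View pics/cb.png

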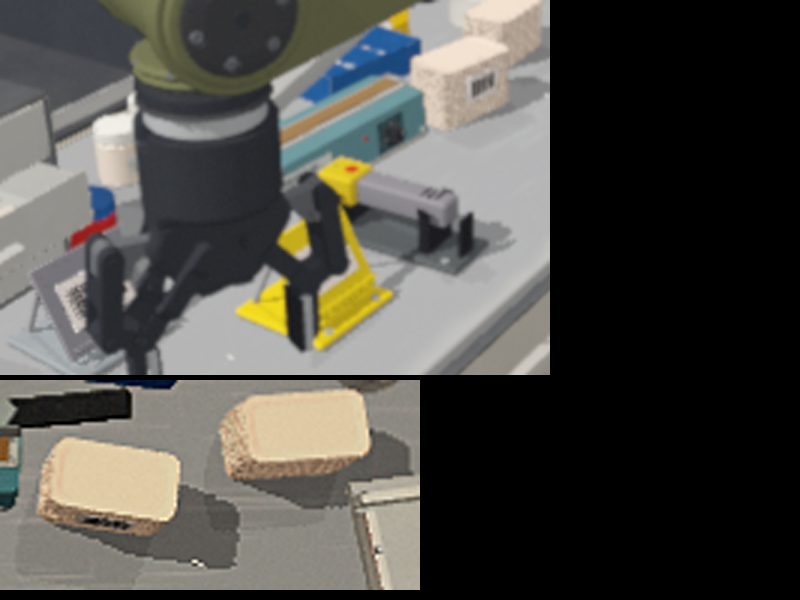

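The crops confirm the order card on the grey panel at top-view (177,188). The yellow stand at (230,235) is the decoy. The pile at (387,185) carries the label, and the other at (447,168) has none. Next I'll measure the poses.

```bash
cat > meas.py <<'E'
from h import *
t=load("top0.npz");s=load("scene0.npz")
def rect(P):
    r=cv2.minAreaRect((P[:,:2]*1000).astype(np.float32)); return [np.round(x,1) for x in r]
def big(m,seed=None):
    k,l,st,ce=cv2.connectedComponentsWithStats(m)
    i=l[seed[1],seed[0]] if seed else 1+np.argmax(st[1:,4])
    q=(l==i).astype(np.uint8); return q,max(cv2.findContours(q,0,1)[0],key=len)[:,0].astype(float),st[i],ce[i]
hsv=cv2.cvtColor(t["img"],cv2.COLOR_RGB2HSV);g=cv2.cvtColor(t["img"],cv2.COLOR_RGB2GRAY)
def roi(m,x0,x1,y0,y1):
    o=np.zeros_like(m);o[y0:y1,x0:x1]=m[y0:y1,x0:x1];return o
# head top z=.066
m=roi(cv2.inRange(hsv,(18,130,120),(35,255,255))|cv2.inRange(hsv,(0,150,100),(8,255,255)),268,295,190,220)
q,c,st,ce=big(m);print("head",st,rect(onz(t,c,.066)),onz(t,ce,.066))
# grip top z=.064: scanner pixels by depth
ys,xs=np.mgrid[150:270,150:500];uv=np.c_[xs.ravel(),ys.ravel()]
P=bydepth(t,uv)
sel=(P[:,2]>.052)&(P[:,2]<.08)&(abs(P[:,1]+.018)<.04)&(P[:,0]<.56)&(P[:,0]>.36)
S=P[sel];print("scanner",len(S),rect(S),S[:,2].mean())
sel=(abs(P[:,0]-.455)<.13)&(abs(P[:,1]+.018)<.07)
mm=roi(cv2.inRange(g,0,75),262,300,190,270)
print("darkgray base", g[255,275],g[230,272],g[230,292],g[230,262])
ys2,xs2=np.where((abs(P[:,2].reshape(120,350)-.008)<.004))
# grid of base heights for look
# pile
sel=(P[:,2]>.062)&(abs(P[:,0]-.569)<.08)&(abs(P[:,1]+.318)<.09)
S=P[sel];print("pile",len(S),rect(S),S[:,2].mean())
# label in scene
hs=cv2.cvtColor(s["img"],cv2.COLOR_RGB2GRAY)
w=roi(cv2.inRange(hs,0,70),316,334,174,194); q,c,st,ce=big(w);ys3,xs3=np.where(w>0)
print("label dark",st,ce,xs3.mean(),ys3.mean(),onz(s,[ce],.044),onz(s,[(xs3.mean(),ys3.mean())],.044),bydepth(s,ce))
# card plane
sel=(P[:,2]>.02)&(abs(P[:,0]-.581)<.05)&(abs(P[:,1]-.269)<.05)
S=P[sel]
for _ in range(6):
    c0=S.mean(0);u,d,v=np.linalg.svd(S-c0,full_matrices=0);n=v[2];S=S[abs((S-c0)@n)<max(.003,2*d[2]/len(S)**.5)]
print("card plane",len(S),c0,n*np.sign(n[2]),d[2]/len(S)**.5)
w=roi(cv2.inRange(g,0,255),160,192,178,200)
print(g[180:198,160:194])
E
python3 meas.py
```

```text
head [272 197  16  15 216] [array([522.9, -14.3]), array([42.2, 40.1]), np.float64(88.6)] [[ 0.5223174 -0.0138059  0.066    ]]
scanner 688 [array([465. , -11.3]), array([ 67.8, 173.3]), np.float64(88.5)] 0.06371247761191899
darkgray base 77 54 39 138
pile 1358 [array([ 578.1, -301.6]), array([159.4,  71.5]), np.float64(77.9)] 0.10773728325120349Traceback (most recent call last):
  File "meas.py", line 30, in <module>
    w=roi(cv2.inRange(hs,0,70),316,334,174,194); q,c,st,ce=big(w);ys3,xs3=np.where(w>0)
                                                           ~~~^^^
  File "meas.py", line 7, in big
    i=l[seed[1],seed[0]] if seed else 1+np.argmax(st[1:,4])
                                        ~~~~~~~~~^^^^^^^^^^
    return _wrapfunc(a, 'argmax', axis=axis, out=out, **kwds)
    return bound(*args, **kwds)
ValueError: attempt to get argmax of an empty sequence
```

Run:
```python
src=open("meas.py").read().split("# label in scene")[0]
src=src.replace('(P[:,2]>.062)&(abs(P[:,0]-.569)<.08)','(P[:,2]>.064)&(P[:,2]<.084)&(abs(P[:,0]-.569)<.08)')
exec(src)
# pile top by colour, light buff
big_=cv2.resize
m=roi(cv2.inRange(hsv,(5,25,190),(25,140,255)),358,416,165,206)
q,c,st,ce=big(m);print("piletop colour",st,rect(onz(t,c,.074)))
# grip midline
L=t["img"].astype(int)
for y in range(214,250,3):
    print(y,[int(v) for v in g[y,268:298]])
hs=cv2.cvtColor(s["img"],cv2.COLOR_RGB2GRAY)
print("scene label");print(hs[174:196,312:338])
print("card");print(g[180:197,160:194])
S=P[(P[:,2]>.02)&(abs(P[:,0]-.581)<.05)&(abs(P[:,1]-.269)<.05)]
for _ in range(6):
    c0=S.mean(0);u,d,v=np.linalg.svd(S-c0,full_matrices=0);n=v[2];S=S[abs((S-c0)@n)<max(.003,2*d[2]/len(S)**.5)]
print("card plane",len(S),c0,n*np.sign(n[2]),d[2]/len(S)**.5)
ys,xs=np.mgrid[170:198,310:340];Q=bydepth(s,np.c_[xs.ravel(),ys.ravel()])
S=Q[(Q[:,2]>.015)&(Q[:,2]<.066)&(Q[:,0]>.48)&(Q[:,0]<.62)&(abs(Q[:,1]+.318)<.045)]
for _ in range(6):
    c0=S.mean(0);u,d,v=np.linalg.svd(S-c0,full_matrices=0);n=v[2];S=S[abs((S-c0)@n)<max(.003,2*d[2]/len(S)**.5)]
print("pile face",len(S),c0,n,d[2]/len(S)**.5)
```

```text
head [272 197  16  15 216] [array([522.9, -14.3]), array([42.2, 40.1]), np.float64(88.6)] [[ 0.5223174 -0.0138059  0.066    ]]
scanner 688 [array([465. , -11.3]), array([ 67.8, 173.3]), np.float64(88.5)] 0.06371247761191899
darkgray base 77 54 39 138
pile 999 [array([ 576.9, -301.6]), array([158.7,  70.4]), np.float64(79.4)] 0.0735055722030699
piletop colour [363 169  47  28 987] [array([ 576.1, -315.9]), array([128.3,  70. ]), np.float64(82.4)]
214 [119, 66, 55, 58, 58, 50, 41, 84, 112, 114, 114, 109, 110, 107, 105, 112, 96, 52, 29, 29, 34, 34, 40, 38, 59, 88, 96, 94, 92, 92]
217 [108, 66, 51, 54, 52, 54, 48, 87, 109, 105, 109, 110, 107, 103, 106, 108, 94, 61, 34, 34, 40, 43, 37, 41, 52, 80, 97, 93, 95, 94]
220 [120, 74, 52, 54, 54, 49, 53, 81, 101, 110, 107, 108, 107, 107, 106, 105, 99, 71, 43, 35, 41, 40, 38, 38, 39, 78, 96, 91, 92, 90]
223 [136, 100, 52, 54, 53, 53, 52, 66, 92, 111, 110, 108, 107, 106, 109, 106, 107, 78, 54, 46, 39, 41, 41, 41, 45, 85, 98, 95, 97, 93]
226 [136, 93, 51, 54, 55, 53, 55, 50, 88, 109, 106, 108, 106, 105, 108, 104, 109, 87, 55, 47, 40, 41, 42, 42, 35,
[... 5269 characters left out ...]
7 152 143 154 157 148 141 152 146 106  48  58  54  56]
 [139  95  54  55  58  55  54  53  55  47  48  53  53  46  48  51  46  46
   52  54  50  47  38  51  78  79  75  78  75  70  56  51  53  60]
 [148 140  42  52  51  52  57  50  53  54  51  41  47  54  48  46  46  55
   49  43  50  55  52  46  51  56  48  48  52  53  53  52  57  57]
 [143 140  63  77  88  87  89  86  90  89  87  86  78  80  77  74  82  79
   79  75  71  68  70  72  60  43  52  57  47  50  57  59  49  51]]
card plane 571 [0.5823809  0.27477951 0.05974877] [-0.85787344  0.0460185   0.5117963 ] 0.0015262510501898449
pile face 274 [ 0.5428881  -0.3150646   0.04018222] [ 0.9859857  -0.16661818  0.00840172] 0.0025825145397794457
```

Run:
```python
from h import *
t=load("top0.npz");s=load("scene0.npz")
g=cv2.cvtColor(t["img"],cv2.COLOR_RGB2GRAY).astype(float)
pts=[]
for y in list(range(215,237))+[247,248]:
    r=g[y,270:294]; a=r.copy()
    i=np.where(a>80)[0]; L,R=i[0],i[-1]
    # subpixel half levels
    l=L-(r[L]-80)/(r[L]-r[L-1]) ; rr=R+(r[R]-80)/(r[R]-r[R+1])
    pts.append((270+(l+rr)/2,y,rr-l))
pts=np.array(pts);W=onz(t,pts[:,:2],.064)
p=np.polyfit(W[:,0],W[:,1],1);print("grip line",p,"yaw deg",np.degrees(np.arctan(p[0])),"y at head",np.polyval(p,.5223),"width px",pts[:,2].mean())
# base edges left/right of cradle on z=.008
LE=[];RE=[]
for y in range(200,236,2):
    r=g[y];j=next(k for k in range(262,275) if r[k]<80); LE.append((j-(80-r[j])/(r[j-1]-r[j]),y))
    j=next(k for k in range(298,284,-1) if r[k]<60); RE.append((j+(60-r[j])/(r[j+1]-r[j]),y))
for E_ in(LE,RE):
    X=onz(t,E_,.008); q=np.polyfit(X[:,0],X[:,1],1);print("base edge",np.degrees(np.arctan(q[0])),np.polyval(q,.47))
print("base end cols x=282", [int(v) for v in g[184:200,283]],[int(v) for v in g[250:272,283]],[int(v) for v in g[250:272,290]])
print("card",onz(t,[(175.9,188.2)],.054), onz(t,[(163,183),(186,183)],.073),onz(t,[(165.5,192.7),(189,193)],.035))
hs=255-cv2.cvtColor(s["img"],cv2.COLOR_RGB2GRAY).astype(float)
w=np.clip(hs[177:190,318:329]-120,0,None);yy,xx=np.mgrid[177:190,318:329]
c=((w*xx).sum()/w.sum(),(w*yy).sum()/w.sum());print("label",c,onz(s,[c],.044),bydepth(s,c))
d=np.array([np.cos(np.radians(-8.5)),np.sin(np.radians(-8.5))]);print("from top",np.array([.576,-.316])-.035*d)
```

```text
Traceback (most recent call last):
IndexError: index 24 is out of bounds for axis 0 with size 24
```

Run:
```python
from h import *
t=load("top0.npz");s=load("scene0.npz")
g=cv2.cvtColor(t["img"],cv2.COLOR_RGB2GRAY).astype(float)
pts=[]
for y in list(range(215,237))+[247,248]:
    r=g[y,270:290]
    i=np.where(r>80)[0]; i=i[i<19]; L,R=i[0],i[-1]
    l=L-(r[L]-80)/(r[L]-r[L-1]) ; rr=R+(r[R]-80)/(r[R]-r[R+1])
    pts.append((270+(l+rr)/2,y,rr-l))
pts=np.array(pts);W=onz(t,pts[:,:2],.064)
p=np.polyfit(W[:,0],W[:,1],1);print("grip line",p,"yaw deg",np.degrees(np.arctan(p[0])),"y at head",np.polyval(p,.5223),"width px",pts[:,2].mean())
for lo,hi,rng in((0,80,range(262,276)),(0,60,range(299,284,-1))):
    E_=[]
    for y in range(218,236,2):
        r=g[y];j=next((k for k in rng if r[k]<hi),None)
        if j: E_.append((j,y))
    X=onz(t,E_,.008); q=np.polyfit(X[:,0],X[:,1],1);print("base edge",np.degrees(np.arctan(q[0])),np.polyval(q,.47))
print([int(v) for v in g[184:200,283]],[int(v) for v in g[250:272,283]])
print("card",onz(t,[(175.9,188.2)],.054), onz(t,[(163,183),(186,183)],.073),onz(t,[(165.5,192.7),(189,193)],.035))
hs=255-cv2.cvtColor(s["img"],cv2.COLOR_RGB2GRAY).astype(float)
w=np.clip(hs[177:190,318:329]-120,0,None);yy,xx=np.mgrid[177:190,318:329]
c=((w*xx).sum()/w.sum(),(w*yy).sum()/w.sum());print("label",c,onz(s,[c],.044),bydepth(s,c))
d=np.array([np.cos(np.radians(-8.5)),np.sin(np.radians(-8.5))]);print("from top",np.array([.576,-.316])-.035*d)
```

```text
grip line [-0.03966653  0.00334473] yaw deg -2.2715340222779514 y at head -0.01737310413569504 width px 10.222403021599021
base edge 3.3374257395573683 0.016593822311455994
base edge 2.277909885605473 -0.0494032251938286
[83, 40, 63, 68, 73, 63, 88, 148, 141, 150, 115, 30, 3, 171, 169, 161] [30, 59, 53, 56, 61, 19, 16, 0, 39, 25, 76, 140, 130, 129, 125, 127, 126, 136, 132, 140, 138, 139]
card [[0.57890525 0.28242066 0.054     ]] [[0.59033386 0.31469495 0.073     ]
 [0.58860089 0.24897851 0.073     ]] [[0.57091412 0.31764846 0.035     ]
 [0.56825399 0.24867199 0.035     ]]
label (np.float64(322.28949199721643), np.float64(183.57341684064022)) [[ 0.54318522 -0.31238294  0.044     ]] [[ 0.54083978 -0.30846225  0.04599166]]
from top [ 0.54138444 -0.31082667]
```

```bash
cat >> h.py <<'E'
from scipy.spatial.transform import Rotation as Ro
def Rs(yaw,pitch=0):  # scanner axes, pitch>0 = nose down, deg
    return Ro.from_euler("ZY",[yaw,pitch],degrees=True)
def goal(org,yaw,pitch=0,dg=.011):
    R=Rs(yaw,pitch).as_matrix(); T=np.c_[R[:,1],R[:,0],-R[:,2]]
    return np.array(org)+dg*T[:,2],Ro.from_matrix(T)
def rel(st,org,yaw,pitch=0,dg=.011):
    p,T=goal(org,yaw,pitch,dg); T0=Ro.from_quat(st["tcp_rot"])
    print("rel mm",(T0.inv().apply(p-st["tcp_pos"])*1000).round(1),"rv",(T0.inv()*T).as_rotvec().round(4))
E
python3 - <<'E'
from station import bot
from h import *
s=bot.sense(); rel(s,(.4695,-.0165,.20),2.7)
print(onz(load("top0.npz"),[(283,194.3),(283,260.3)],.008))
E
```

```text
rel mm [-380.   438.1   50.1] rv [-3.00e-04  1.00e-03 -4.52e-01]
[[ 0.56360598 -0.02436441  0.008     ]
 [ 0.36948393 -0.02009517  0.008     ]]
```

>>> play_rows --commands "-20 23 3 0 0 -0.02; -60 69 8 0 0 -0.07; -105 121 14 0 0 -0.125; -150 173 20 0 0 -0.18; -195 225 26 0 0 -0.23; -240 277 32 0 0 -0.285; -285 328 38 0 0 -0.34; -325 375 43 0 0 -0.385; -355 409 47 0 0 -0.42; -373 430 49 0 0 -0.445; -380 438 50 0 0 -0.452; -380 438 50 0 0 -0.452; -380 438 50 0 0 -0.452" --claw 64 --squeeze 30

```text
t: 1.72
tcp_pos: [0.4692, -0.0153, 0.1894]
tcp_rot: [0.69, 0.724, 0.0, -0.0]
contact_force: [0.2, 1.0, -0.5]
opening: 0.0639
```

Run:
```python
from station import bot
from h import *
s=bot.sense(); print(s["t"],s["tcp_pos"],s["contact_force"],s["opening"]); rel(s,(.4685,-.0165,.050),2.7)
c=bot.camera("scene");np.savez("scene1.npz",**c)
a=cv2.resize(c["img"][130:310,130:370],None,fx=3.3,fy=3.3,interpolation=2)[...,::-1];cv2.imwrite("pics/s1.png",a)
```

```text
1.725 [ 0.46924045 -0.01526911  0.18938103] [ 0.24477327  0.96864769 -0.45350658] 0.06389791944638482
rel mm [ -1.2  -0.8 150.4] rv [-0.     -0.0002  0.0009]
```

View pics/s1.png

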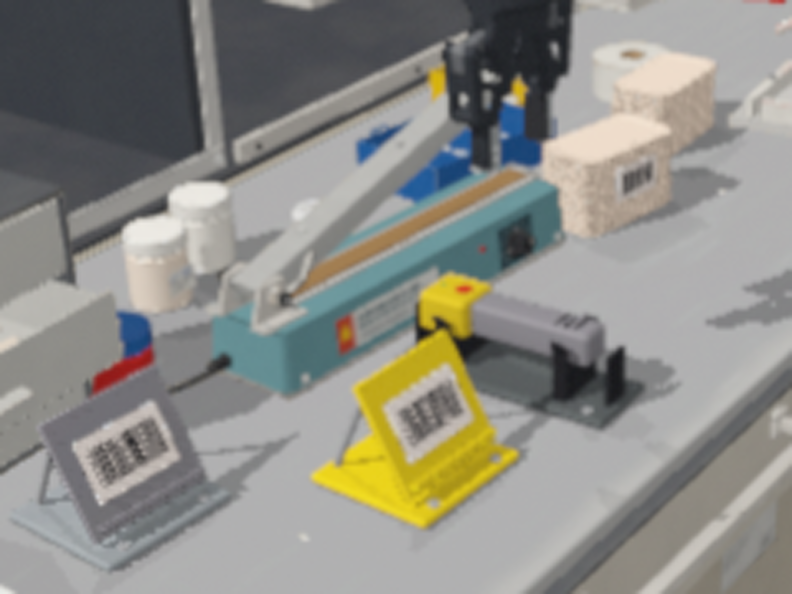

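The view shows the card clearly (white quad centred near crop (130,453)), the scanner seated, and the gripper above it. I'll descend and check the card and label from this view.

>>> play_rows --commands "0 0 20 0 0 0; -1 -1 55 0 0 0; -1 -1 90 0 0 0; -1 -1 120 0 0 0; -1 -1 140 0 0 0; -1 -1 150 0 0 0; -1 -1 150 0 0 0; -1 -1 150 0 0 0"

```text
t: 2.78
tcp_pos: [0.469, -0.0172, 0.0401]
tcp_rot: [0.69, 0.724, 0.0, 0.001]
contact_force: [1.5, 1.0, -0.3]
opening: 0.0637
```

Run:
```python
from station import bot
from h import *
s=bot.sense(); print(s["t"],s["tcp_pos"],s["contact_force"],s["opening"])
c=bot.camera("scene");t=bot.camera("top")
a=cv2.resize(c["img"][195:265,240:340],None,fx=4.5,fy=4.5,interpolation=2)[...,::-1]
b=cv2.resize(t["img"][180:280,240:325],None,fx=4,fy=4,interpolation=2)[...,::-1]
w=np.zeros((600,800,3),np.uint8);w[:a.shape[0],:a.shape[1]]=a;w[:b.shape[0],455:455+b.shape[1]]=b;cv2.imwrite("pics/s2.png",w)
c=load("scene1.npz");hsv=cv2.cvtColor(c["img"],cv2.COLOR_RGB2HSV);g=cv2.cvtColor(c["img"],cv2.COLOR_RGB2GRAY)
for n,(x0,y0,x1,y1),th in(("card",(150,248,188,288),150),):
    m=(g[y0:y1,x0:x1]>th).astype(np.uint8);m=cv2.morphologyEx(m,cv2.MORPH_CLOSE,np.ones((7,7)))
    k,l,st,ce=cv2.connectedComponentsWithStats(m);i=l[267-y0,169-x0]
    q=np.argwhere(l==i)[:,::-1]+[x0,y0];h=cv2.convexHull(q.astype(np.int32))
    ap=cv2.approxPolyDP(h,4,True)[:,0];print(n,len(q),q.mean(0),ap.tolist(),onz(c,[q.mean(0)],.054))
g2=255-g.astype(float);
A=np.array([.5425,-.311,.044]);print("label proj in scene",proj(c,A),"card proj",proj(c,[.579,.2825,.054]))
# card plane from depth in scene
ys,xs=np.mgrid[255:285,155:182];P=bydepth(c,np.c_[xs.ravel(),ys.ravel()])
S=P[(P[:,2]>.03)&(P[:,2]<.08)]
for _ in range(6):
    c0=S.mean(0);u,d,v=np.linalg.svd(S-c0,full_matrices=0);n=v[2];S=S[abs((S-c0)@n)<max(.003,2*d[2]/len(S)**.5)]
print("plane",len(S),c0,n,np.degrees(np.arctan2(n[1],n[0])),d[2]/len(S)**.5)
# plane at card centre
print("x of plane at y=.2825,z=.054", c0[0]-((.2825-c0[1])*n[1]+(.054-c0[2])*n[2])/n[0])
```

```text
2.775 [ 0.46904315 -0.01716521  0.04012351] [ 1.54020163  0.95475227 -0.29024775] 0.0637052245649534
card 598 [166.76254181 267.77257525] [[175, 248], [187, 260], [183, 269], [150, 287], [150, 264]] [[0.5809219  0.29102177 0.054     ]]
label proj in scene [[322.24610227 183.77721317]] card proj [[170.18550785 266.28459986]]
plane 577 [0.58028854 0.29031994 0.05300158] [-0.86900725  0.05003574  0.49226297] 176.70465960132958 0.0014281141614057417
x of plane at y=.2825,z=.054 0.5804038521905883
```

View pics/s2.png

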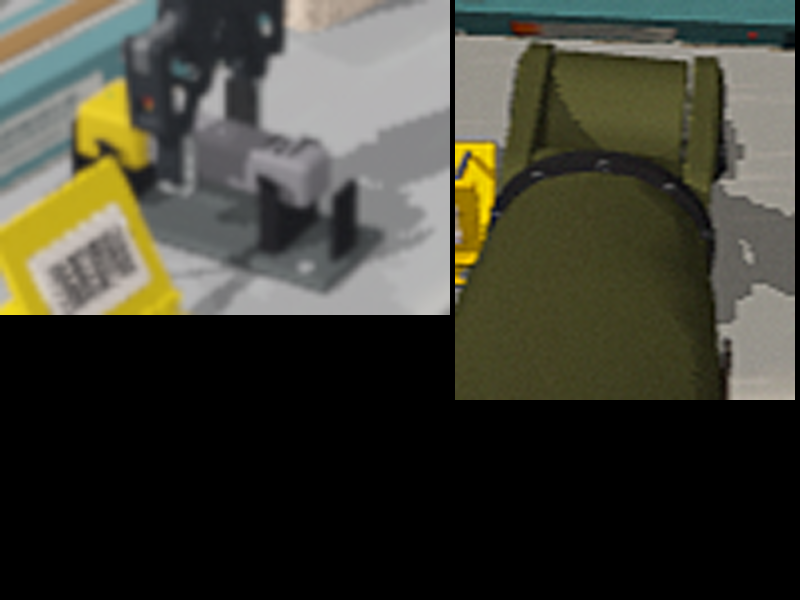

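The fingers straddle the grip between the head and the rear saddle. Closing now.

>>> play_rows --commands "0 0 0 0 0 0; 0 0 0 0 0 0; 0 0 0 0 0 0; 0 0 0 0 0 0; 0 0 0 0 0 0; 0 0 0 0 0 0" --claw 20 --squeeze 45

```text
t: 3.62
tcp_pos: [0.4688, -0.0173, 0.0397]
tcp_rot: [0.69, 0.724, 0.0, 0.0]
contact_force: [-1.4, 0.8, 6.3]
opening: 0.0294
```

Run:
```python
from station import bot
from h import *
s=bot.sense(); print(s)
```

```text
{'t': 3.625, 'joint_pos': array([-1.15012263e-01,  4.05867793e-01,  1.91333481e+00,  4.88003054e-05,
        8.21841063e-01, -1.73301533e+00]), 'joint_velocities': array([ 0.00064637, -0.00151297, -0.00203628,  0.00160042, -0.00163071,
       -0.00047291]), 'joint_torque': array([-2.93217385e-01, -4.74313545e+01, -2.48413128e+01, -1.03426029e-01,
       -3.90581405e-01, -9.19205515e-03]), 'tcp_pos': array([ 0.46880748, -0.01730569,  0.03965649]), 'tcp_rot': array([6.90233256e-01, 7.23586883e-01, 1.79681166e-04, 2.08281757e-04]), 'contact_force': array([-1.39054578,  0.76728184,  6.2789746 ]), 'ft_torque': array([ 0.12887657,  0.25398658, -0.01107957]), 'opening': 0.029424464026440708}
```

>>> play_rows --commands "0 0 -8 0 0 0; 0 0 -25 0 0 0; 0 0 -50 0 0 0; 0 0 -75 0 0 0; 0 0 -100 0 0 0; 0 0 -115 0 0 0; 0 0 -120 0 0 0; 0 0 -120 0 0 0; 0 0 -120 0 0 0"

```text
t: 4.75
tcp_pos: [0.4683, -0.0173, 0.1585]
tcp_rot: [0.69, 0.724, -0.0, -0.001]
contact_force: [-0.8, -0.1, -1.2]
opening: 0.0296
```

Run:
```python
from station import bot
from h import *
s=bot.sense(); print(s["t"],s["tcp_pos"],s["tcp_rot"],s["contact_force"],s["ft_torque"],s["opening"])
d=Rs(-2.8,30).as_matrix()[:,0]; card=np.array([.5795,.2825,.054])
print("card goal origin",card-.135*d, "pre",card-.165*d)
rel(s,card-.165*d,-2.8,30); rel(s,card-.135*d,-2.8,30)
c=bot.camera("scene");np.savez("scene2.npz",**c)
R=Ro.from_quat(s["tcp_rot"]).as_matrix();o=s["tcp_pos"]-.011*R[:,2]
print("origin",o)
px=lambda X:proj(c,X)[0]-[230,130]
a=cv2.resize(c["img"][130:260,230:390],None,fx=4.5,fy=4.5,interpolation=2)[...,::-1].copy()
X,Z=R[:,1],-R[:,2];Y=R[:,0]
for p in (o+.075*X+.016*Z+.022*Y,o+.075*X-.016*Z+.022*Y,o+.031*X+.016*Z+.022*Y,o-.075*X+.014*Z+.015*Y,o-.075*X-.014*Z+.015*Y):
    cv2.circle(a,tuple(int(v) for v in px(p)*4.5+2),4,(0,0,255),1)
cv2.imwrite("pics/s3.png",a)
```

```text
4.75 [ 0.4682806  -0.01726442  0.15848577] [ 6.90225894e-01  7.23593621e-01 -4.27911305e-04 -5.50308169e-04] [-0.76537775 -0.06713347 -1.19808433] [ 0.00391536  0.00092868 -0.02554364] 0.029622575489786362
card goal origin [0.46272615 0.28821119 0.1215    ] pre [0.4367764  0.28948035 0.1365    ]
rel mm [308.4 -22.4  31.6] rv [0.5218 0.025  0.0939]
rel mm [305.9   3.5  46.6] rv [0.5218 0.025  0.0939]
origin [ 0.46829586 -0.01726596  0.16948575]
```

View pics/s3.png

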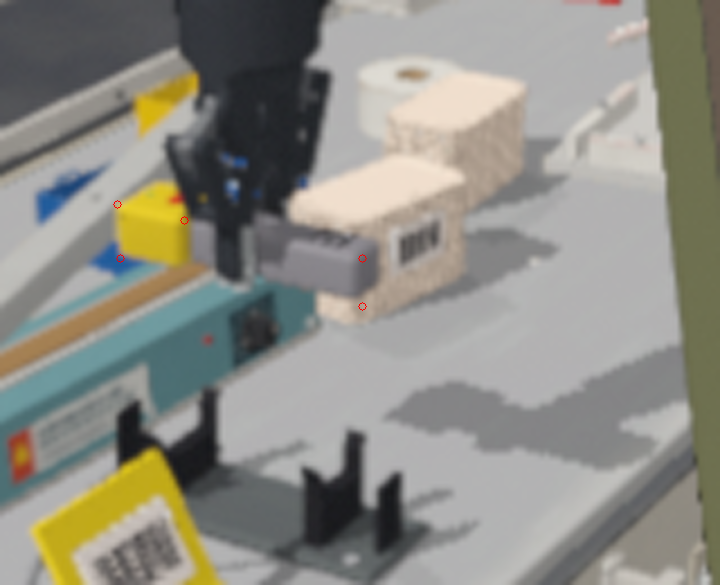

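The scanner is held as modelled: head corners predicted at (118,204) and (120,257) match the picture. Now to the card.

>>> play_rows --commands "8 -1 0 0 0 0; 28 -3 0 0 0 0.01; 55 -6 0 0 0 0.02; 85 -9 0 0 0 0.03; 115 -12 0 0 0 0.04; 145 -15 0 0 0 0.05; 175 -18 0 0.05 0 0.06; 205 -20 0 0.13 0.005 0.07; 235 -22 2 0.22 0.01 0.08; 262 -22 8 0.31 0.015 0.09; 284 -22 16 0.4 0.02 0.094; 300 -22 25 0.47 0.025 0.094; 307 -22 30 0.51 0.025 0.094; 308 -22 32 0.522 0.025 0.094; 308 -22 32 0.522 0.025 0.094; 308 -22 32 0.522 0.025 0.094; 308 -22 32 0.522 0.025 0.094"

```text
t: 6.92
tcp_pos: [0.4322, 0.2892, 0.1278]
tcp_rot: [0.7, 0.666, -0.178, -0.187]
contact_force: [0.3, 0.7, -2.2]
opening: 0.0293
```

```bash
cat > chk.py <<'E'
from station import bot
from h import *
import sys
s=bot.sense();R=Ro.from_quat(s["tcp_rot"]).as_matrix();o=s["tcp_pos"]-.011*R[:,2];X=R[:,1]
print(s["t"],s["tcp_pos"],s["contact_force"],s["opening"],"q",s["joint_pos"].round(2))
tgt,yaw,pit=(np.array([.5795,.2825,.054]),-2.8,30) if sys.argv[1]=="card" else (np.array([.542,-.311,.044]),-8.5,0)
D=Rs(yaw,pit).as_matrix();d=D[:,0]
w=o+.075*X;k=(tgt-w)@d/(X@d);e=D.T@(w+k*X-tgt)
print("standoff",k,"miss y,z mm",(e[1:]*1000).round(1),"ang deg",np.degrees(np.arccos(X@d)).round(2))
rel(s,tgt-.135*d,yaw,pit)
c=bot.camera("scene");np.savez("sc_%s.npz"%sys.argv[1],**c)
E
python3 chk.py card
python3 - <<'E'
from h import *
c=load("sc_card.npz");a=c["img"][190:310,120:280]
cv2.imwrite("pics/s4.png",cv2.resize(a,None,fx=4.5,fy=4.5,interpolation=2)[...,::-1])
E
```

```text
6.925 [0.4321952  0.28916795 0.12776326] [ 0.30448016  0.65841438 -2.176879  ] 0.029301185195032813 q [ 0.42  0.59  1.45  0.23  1.57 -1.16]
standoff 0.08960655780726498 miss y,z mm [-0.6  1.5] ang deg 0.13
rel mm [ 0.5 29.6  1.2] rv [ 0.0023 -0.0003 -0.0002]
```

View pics/s4.png

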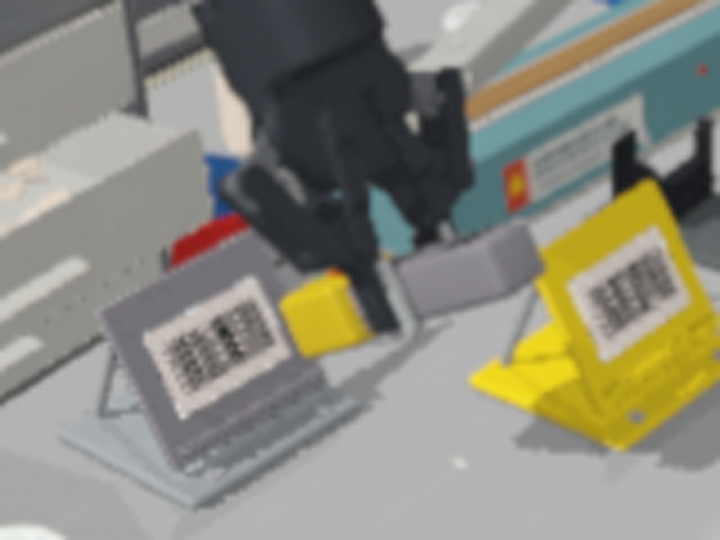

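>>> play_rows --commands "0 5 0 0 0 0; 0 14 1 0 0 0; 0 23 1 0 0 0; 0 28 1 0 0 0; 0 30 1 0 0 0; 0 30 1 0 0 0; 0 30 1 0 0 0; 0 30 1 0 0 0; 0 30 1 0 0 0; 0 30 1 0 0 0; 0 30 1 0 0 0; 0 30 1 0 0 0; 0 30 1 0 0 0; 0 30 1 0 0 0; 0 30 1 0 0 0; 0 30 1 0 0 0; 0 30 1 0 0 0; 0 30 1 0 0 0; 0 30 1 0 0 0"

```text
t: 9.35
tcp_pos: [0.4576, 0.2881, 0.1114]
tcp_rot: [0.7, 0.666, -0.178, -0.187]
contact_force: [-0.2, -0.1, -1.5]
opening: 0.0294
```

```bash
python3 chk.py card
python3 - <<'E'
from station import bot
from h import *
s=bot.sense()
lab=np.array([.542,-.311,.044]);d=Rs(-8.5).as_matrix()[:,0]
for m,o,y,p in(("back card",np.array([.43,.289,.17]),-2.8,10),("above cradle",(.40,.0,.18),-5,0),("prelabel hi",lab-.175*d+[0,0,.12],-8.5,0),("prelabel lo",lab-.175*d,-8.5,0)):
    print(m);rel(s,o,y,p)
E
```

```text
9.35 [0.4575585  0.28809484 0.11143768] [-0.19383226 -0.12222564 -1.45802241] 0.02936620491390612 q [ 0.4   0.66  1.38  0.22  1.58 -1.17]
standoff 0.05944751181150174 miss y,z mm [-0.4 -0.1] ang deg 0.07
rel mm [ 0.4 -0.6 -0.3] rv [ 0.0012  0.     -0.0001]
back card
rel mm [ -0.4 -49.4 -26.6] rv [-3.479e-01  1.000e-04 -2.000e-04]
above cradle
rel mm [-290.5  -66.3  -28.2] rv [-0.5223  0.0101  0.0374]
prelabel hi
rel mm [-576.9  -73.1   -5.8] rv [-0.522   0.0261  0.097 ]
prelabel lo
rel mm [-576.8  -13.2   98.2] rv [-0.522   0.0261  0.097 ]
```

>>> play_rows --commands "0 -10 -3 0 0 0; 0 -30 -12 -0.06 0 0; 0 -46 -23 -0.18 0 0; 0 -50 -28 -0.3 0 0; -25 -55 -30 -0.4 0 0.005; -60 -58 -32 -0.48 0 0.01; -100 -60 -34 -0.52 0 0.015; -145 -62 -34 -0.522 0.005 0.02; -195 -64 -32 -0.522 0.007 0.03; -245 -66 -30 -0.522 0.01 0.035; -295 -68 -28 -0.522 0.012 0.045; -345 -70 -24 -0.522 0.015 0.055; -395 -71 -20 -0.522 0.018 0.065; -445 -72 -15 -0.522 0.02 0.075; -490 -73 -11 -0.522 0.023 0.085; -528 -73 -8 -0.522 0.025 0.092; -557 -73 -6 -0.522 0.026 0.097; -572 -73 -6 -0.522 0.026 0.097; -577 -73 -6 -0.522 0.026 0.097; -577 -73 -6 -0.522 0.026 0.097"

```text
t: 11.9
tcp_pos: [0.3692, -0.2847, 0.1533]
tcp_rot: [0.757, 0.653, 0.0, 0.0]
contact_force: [0.4, 1.1, -0.6]
opening: 0.0299
```

```bash
python3 chk.py label
python3 - <<'E'
from h import *
c=load("sc_label.npz");c["img"]
a=c["img"][120:280,250:450]
cv2.imwrite("pics/s5.png",cv2.resize(a,None,fx=3.7,fy=3.7,interpolation=2)[...,::-1])
o,d=ray(c,[(322,184)])
E
```

```text
11.9 [ 0.3692296  -0.2847184   0.15326721] [ 0.42453484  1.12171634 -0.63582413] 0.02987979241161837 q [-0.74  0.21  1.85  0.    1.08 -2.16]
standoff 0.09975848879404825 miss y,z mm [  0.5 120.3] ang deg 0.03
rel mm [ -0.5  39.7 120.3] rv [ 0.0001 -0.0001  0.0005]
```

View pics/s5.png

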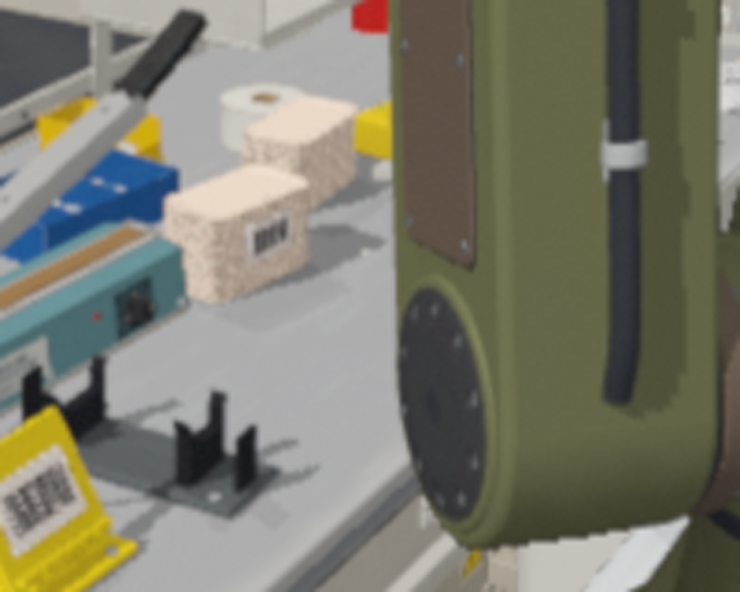

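The picture shows the pile still in place with its label centred near pixel (323,183), and the empty cradle at left. I'll descend and then advance.

>>> play_rows --commands "-1 3 10 0 0 0; -1 5 30 0 0 0; -1 5 55 0 0 0; -1 5 80 0 0 0; -1 5 102 0 0 0; -1 5 115 0 0 0; -1 5 120 0 0 0; -1 5 120 0 0 0; -1 5 120 0 0 0"

```text
t: 13.08
tcp_pos: [0.3742, -0.2872, 0.0337]
tcp_rot: [0.758, 0.653, 0.0, 0.001]
contact_force: [0.4, 0.3, -1.5]
opening: 0.0295
```

```bash
python3 chk.py label
python3 - <<'E'
from station import bot
from h import *
t=bot.camera("top");a=t["img"][140:290,290:490]
cv2.imwrite("pics/s6.png",cv2.resize(a,None,fx=3.7,fy=3.7,interpolation=2)[...,::-1])
E
```

```text
13.075 [ 0.37421419 -0.28722371  0.03373842] [ 0.38225801  0.25076631 -1.52564391] 0.029539032601585944 q [-0.73  0.42  1.91 -0.    0.81 -2.15]
standoff 0.09446752478815715 miss y,z mm [-1.3  0.9] ang deg 0.05
rel mm [ 1.3 34.5  0.8] rv [0.0009 0.0006 0.0002]
```

View pics/s6.png

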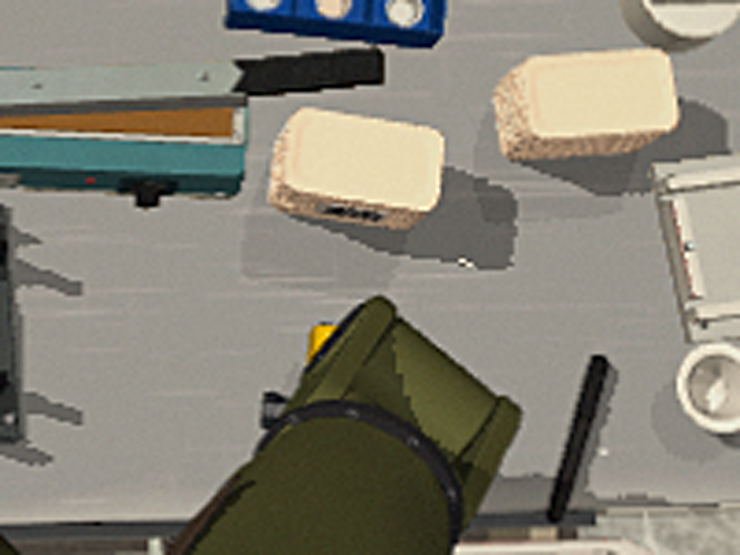

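The top view shows the yellow nose at (377,232) and the label's dark code around (386,197). I'll check that ray, then advance.

Run:
```python
from h import *
t=load("top0.npz");print(proj(t,[[.542,-.312,.044]]),onz(t,[(386.2,197.3)],.044))
# side-face edge: top front edge pts of the pile at z=.074, yaw
print(onz(t,[(290+285/3.7,140+196/3.7),(290+430/3.7,140+213/3.7)],.074), onz(t,[(290+300/3.7,140+110/3.7),(290+435/3.7,140+127/3.7)],.074))
```

```text
[[383.35158756 196.46416221]] [[ 0.53935205 -0.32        0.044     ]]
[[ 0.546657   -0.2600612   0.074     ]
 [ 0.53083133 -0.36882849  0.074     ]] [[ 0.61374713 -0.27563913  0.074     ]
 [ 0.59781553 -0.37794829  0.074     ]]
```

>>> play_rows --commands "0 4 0 0 0 0; 1 13 1 0 0 0; 1 23 1 0 0 0; 1 31 1 0 0 0; 1 34 1 0 0 0; 1 34 1 0 0 0; 1 34 1 0 0 0; 1 34 1 0 0 0; 1 34 1 0 0 0; 1 34 1 0 0 0; 1 34 1 0 0 0; 1 34 1 0 0 0; 1 34 1 0 0 0; 1 34 1 0 0 0; 1 34 1 0 0 0; 1 34 1 0 0 0; 1 34 1 0 0 0; 1 34 1 0 0 0; 1 34 1 0 0 0"

```text
t: 15.55
tcp_pos: [0.4077, -0.2911, 0.0321]
tcp_rot: [0.758, 0.653, -0.0, 0.0]
contact_force: [1.0, -0.3, -0.1]
opening: 0.0293
```

```bash
python3 chk.py label
python3 - <<'E'
from station import bot
from h import *
t=bot.camera("top");np.savez("top_l.npz",**t)
s=bot.sense()
lab=np.array([.542,-.311,.044]);d=Rs(-8.5).as_matrix()[:,0]
for m,o,y in(("back",lab-.17*d,-8.5),("up",lab-.17*d+[0,0,.126],-8.5),("above cradle",(.4685,-.0173,.17),2.7)):
    print(m);rel(s,o,y)
E
```

```text
15.55 [ 0.40768444 -0.29105535  0.0321307 ] [ 0.95225003 -0.32873869 -0.13762781] 0.029297336923740286 q [-0.69  0.48  1.83 -0.    0.84 -2.12]
standoff 0.06078842893477165 miss y,z mm [-0.1 -0.9] ang deg 0.0
rel mm [ 0.1  0.8 -0.9] rv [0. 0. 0.]
back
rel mm [  0.1 -34.2  -0.9] rv [0.     0.0001 0.0001]
up
rel mm [ 1.000e-01 -3.420e+01 -1.269e+02] rv [0.     0.0001 0.0001]
above cradle
rel mm [ 279.7   19.7 -126.9] rv [ 0.000e+00  1.000e-04 -1.954e-01]
```

Run:
```python
from h import *
t=load("top0.npz");s=load("scene1.npz");T2=load("top_l.npz")
for n,c,(x0,y0,x1,y1),th in(("top0",t,(372,190,402,206),105),("topl",T2,(372,190,402,206),105),("scene1",s,(314,174,336,194),130)):
    g=cv2.cvtColor(c["img"],cv2.COLOR_RGB2GRAY)
    w=np.clip(th-g[y0:y1,x0:x1].astype(float),0,None);w[w<0]=0
    k,l,st,ce=cv2.connectedComponentsWithStats(cv2.dilate((w>8).astype(np.uint8),np.ones((3,3))))
    i=1+np.argmax(st[1:,4]);b=(l==i);yy,xx=np.mgrid[y0:y1,x0:x1];ww=w*b
    cx=(ww*xx).sum()/ww.sum(),(ww*yy).sum()/ww.sum()
    q=np.argwhere(b&(w>8));print(n,cx,"bbox",q.min(0)[::-1]+[x0,y0],q.max(0)[::-1]+[x0,y0],onz(c,[cx],.044))
g=cv2.cvtColor(t["img"],cv2.COLOR_RGB2GRAY);print(g[190:204,372:400])
```

```text
top0 (np.float64(386.3023298143429), np.float64(199.83836912995994)) bbox [372 194] [401 205] [[ 0.53192265 -0.31978007  0.044     ]]
topl (np.float64(385.99217369351175), np.float64(199.54784145417824)) bbox [372 196] [401 205] [[ 0.53279305 -0.31895038  0.044     ]]
scene1 (np.float64(322.29827089337175), np.float64(183.5720461095101)) bbox [319 180] [327 188] [[ 0.5431682  -0.31240581  0.044     ]]
[[210 208 209 208 207 206 208 205 203 204 206 207 205 206 205 204 206 204
  205 203 205 205 206 206 205 205 204 207]
 [215 221 218 218 216 211 208 207 209 207 206 206 207 203 207 204 205 206
  206 206 205 205 204 206 205 206 207 206]
 [114 112 140 145 186 194 220 220 214 212 212 210 207 207 208 208 208 207
  204 205 206 208 204 205 205 206 205 202]
 [125 118 114 111 126 129 127 130 179 169 210 220 224 223 218 215 212 211
  208 212 209 209 208 208 207 206 206 205]
 [113 106 102 102  91 110 120 107  89  93  98  86 127 124 120 132 177 216
  226 221 220 217 212 212 209 210 209 209]
 [125 107 134  93 101  97 101 116 150 152 143 129 138  98 125 113 127 101
  114 107 122 126 188 194 222 220 22
[... 243 characters left out ...]
 90  90 111 124 115 122 130 125 117  85  75  98  71  34  55  64  18  27
   59  37  33  81 107 112 130 118 135 122]
 [ 72  72  76  75  75  78  74  94  98 111 127 131 129 132 122 118  80 101
   72  31  82 107 120 128 119 117 120  99]
 [137  92  71  70  69  78  76  77  79  82  75  78  81  74  93  94 111 128
  128 121 127 122 124 134 128 126 126 118]
 [127 133 131 133 139  90  72  78  75  78  78  77  81  80  78  77  78  79
   81  79  75  91  70 107 124 105 114 113]
 [131 133 132 133 133 133 136  92  74  73  76  74  79  79  81  83  81  79
   80  79  75  81  75  77  74  77  75  79]
 [130 128 130 129 129 131 132 134 134 133 139  86  74  78  78  78  79  81
   79  83  79  78  80  81  79  79  80  78]]
```

Run:
```python
from h import *
t=load("top0.npz");s=load("scene1.npz")
for a in((322.3,183.6),(322.8,183.5),(323.2,183.3)): print(a,onz(s,[a],.044))
print(onz(t,[(385.2,197.3)],.044))
o1,d1=ray(t,[(385.2,197.3)]);o2,d2=ray(s,[(322.9,183.5)])
d1=d1[0];d2=d2[0];A=np.c_[d1,-d2];k=np.linalg.lstsq(A,o2-o1,rcond=None)[0];print(o1+k[0]*d1,o2+k[1]*d2)
# calibration cross-check: cradle/scene consistency via card centre & table point
```

```text
(322.3, 183.6) [[ 0.54305457 -0.31222825  0.044     ]]
(322.8, 183.5) [[ 0.54217076 -0.31367285  0.044     ]]
(323.2, 183.3) [[ 0.54193182 -0.3156054   0.044     ]]
[[ 0.53942229 -0.31713291  0.044     ]]
[ 0.53966917 -0.31740508  0.0428407 ] [ 0.54295871 -0.31558088  0.04311296]
```

The two views put the label centre at about (0.5405, -0.3155), 4.5 mm to the right of my aim. I'll correct and hold again.

>>> play_rows --commands "-2 0 0 0 0 0; -4.5 0 -1 0 0 0; -4.5 0 -1 0 0 0; -4.5 0 -1 0 0 0; -4.5 0 -1 0 0 0; -4.5 0 -1 0 0 0; -4.5 0 -1 0 0 0; -4.5 0 -1 0 0 0; -4.5 0 -1 0 0 0; -4.5 0 -1 0 0 0; -4.5 0 -1 0 0 0; -4.5 0 -1 0 0 0; -4.5 0 -1 0 0 0; -4.5 0 -1 0 0 0; -4.5 0 -1 0 0 0"

```text
t: 17.52
tcp_pos: [0.407, -0.2955, 0.0331]
tcp_rot: [0.758, 0.653, -0.0, 0.0]
contact_force: [-0.2, -0.2, -1.1]
opening: 0.0292
```

>>> play_rows --commands "0 -8 0 0 0 0; 0 -22 0 0 0 0; 0 -32 -6 0 0 0; 0 -34 -25 0 0 0; 0 -34 -55 0 0 0; 0 -34 -85 0 0 0; 0 -34 -108 0 0 0; 6 -32 -122 0 0 0; 25 -30 -126 0 0 -0.01; 55 -26 -126 0 0 -0.03; 90 -20 -126 0 0 -0.055; 125 -13 -126 0 0 -0.08; 160 -6 -126 0 0 -0.105; 195 2 -126 0 0 -0.13; 228 10 -126 0 0 -0.155; 255 16 -126 0 0 -0.175; 274 19 -126 0 0 -0.19; 283 20 -126 0 0 -0.195; 284 20 -126 0 0 -0.195; 284 20 -126 0 0 -0.195"

```text
t: 20.02
tcp_pos: [0.4685, -0.0178, 0.1589]
tcp_rot: [0.691, 0.723, -0.0, -0.0]
contact_force: [-0.2, 0.8, -1.1]
opening: 0.0296
```

Run:
```python
from station import bot
from h import *
s=bot.sense();print(s["t"],s["tcp_pos"],s["tcp_rot"],s["contact_force"],s["opening"])
# grasp pose recorded: (.4688,-.0173,.0397)
T0=Ro.from_quat(s["tcp_rot"]);G=Ro.from_quat([.690233,.723587,.00018,.0002])
print("rel to grasp",(T0.inv().apply(np.array([.4688,-.0173,.0397])-s["tcp_pos"])*1000).round(1),(T0.inv()*G).as_rotvec().round(4))
c=bot.camera("scene");np.savez("scene5.npz",**c)
p=load("scene2.npz")
for n,k in(("lift",p),("now",c)):
    hsv=cv2.cvtColor(k["img"],cv2.COLOR_RGB2HSV)[150:200,245:300];m=cv2.inRange(hsv,(18,150,100),(35,255,255))
    kk,l,st,ce=cv2.connectedComponentsWithStats(m)
    for i in range(1,kk):
        if st[i,4]>80: print(n,st[i],ce[i]+[245,150])
d=np.abs(c["img"][130:260,230:390].astype(int)-p["img"][130:260,230:390]).max(2)
print("lift tcp .4683 -.0173 .1585; pile diff in scene:",(d[40:70,80:110]>40).sum())
cv2.imwrite("pics/s7.png",cv2.resize(c["img"][130:260,230:390],None,fx=4.5,fy=4.5,interpolation=2)[...,::-1])
```

```text
20.025 [ 0.46846602 -0.01780313  0.15894642] [ 6.90522108e-01  7.23311263e-01 -1.64446942e-04 -9.15740141e-05] [-0.1856109   0.76144769 -1.12426554] 0.029626443566329548
rel to grasp [  0.5   0.4 119.2] [-0.0009  0.0001 -0.0008]
lift [ 11  21  16  19 224] [264.19196429 179.84821429]
now [ 11  21  16  18 216] [264.16203704 179.51388889]
lift tcp .4683 -.0173 .1585; pile diff in scene: 0
```

View pics/s7.png

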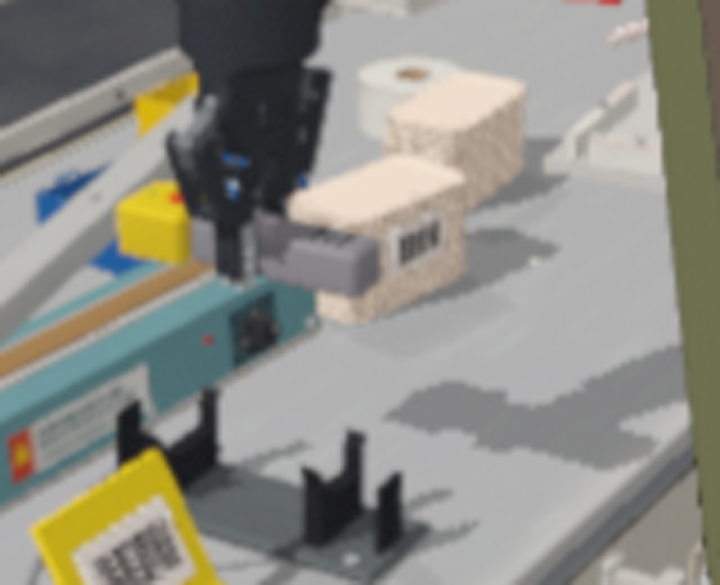

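The picture matches the one taken just after lifting: head centroid (264.2,179.5) against (264.2,179.8), and the pile pixels are unchanged. So the scanner hasn't slipped and the pile hasn't moved. Lowering to the recorded grasp pose.

>>> play_rows --commands "0 0 10 0 0 0; 0.5 0.5 30 0 0 0; 0.5 0.5 52 0 0 0; 0.5 0.5 70 0 0 0; 0.5 0.5 84 0 0 0; 0.5 0.5 95 0 0 0; 0.5 0.5 104 0 0 0; 0.5 0.5 111 0 0 0; 0.5 0.5 116 0 0 0; 0.5 0.5 118.5 0 0 0; 0.5 0.5 118.5 0 0 0; 0.5 0.5 118.5 0 0 0"

```text
t: 21.58
tcp_pos: [0.4694, -0.0171, 0.0409]
tcp_rot: [0.69, 0.723, 0.0, 0.0]
contact_force: [-0.2, -0.9, -1.7]
opening: 0.0296
```

No contact yet: the sensor still reads the scanner's weight. About 1 mm further, then open.

>>> play_rows --commands "0 0 0.7 0 0 0; 0 0 1.5 0 0 0; 0 0 1.5 0 0 0; 0 0 1.5 0 0 0"

```text
t: 22.08
tcp_pos: [0.4694, -0.017, 0.0397]
tcp_rot: [0.69, 0.723, 0.0, 0.0]
contact_force: [-3.0, -0.1, 8.2]
opening: 0.0293
```

>>> play_rows --commands "0 0 0 0 0 0; 0 0 0 0 0 0; 0 0 0 0 0 0; 0 0 0 0 0 0; 0 0 0 0 0 0; 0 0 0 0 0 0" --claw 64

```text
t: 22.82
tcp_pos: [0.4692, -0.0171, 0.0391]
tcp_rot: [0.69, 0.723, -0.0, 0.0]
contact_force: [0.2, -0.5, -0.6]
opening: 0.0643
```

>>> play_rows --commands "0 0 -5 0 0 0; 0 0 -20 0 0 0; 0 0 -45 0 0 0; 0 0 -75 0 0 0; 0 0 -105 0 0 0; 0 0 -130 0 0 0; 0 -20 -150 0 0 0; 0 -60 -165 0 0 0; 0 -100 -170 0 0 0; 0 -130 -170 0 0 0; 0 -130 -170 0 0 0; 0 -130 -170 0 0 0"

```text
t: 24.32
tcp_pos: [0.3399, -0.0232, 0.2099]
tcp_rot: [0.69, 0.723, 0.0, 0.001]
contact_force: [-0.3, 0.3, -1.2]
opening: 0.0642
```

Run:
```python
from station import bot
from h import *
s=bot.sense();print(s["t"],s["tcp_pos"],s["contact_force"],s["opening"])
c=bot.camera("scene");p=load("scene1.npz");t=bot.camera("top");t0=load("top0.npz")
for n,k in(("before",p),("after",c)):
    hsv=cv2.cvtColor(k["img"],cv2.COLOR_RGB2HSV)[205:236,250:282];m=cv2.inRange(hsv,(18,150,100),(35,255,255))
    kk,l,st,ce=cv2.connectedComponentsWithStats(m);i=1+np.argmax(st[1:,4]);print(n,st[i],ce[i])
a=[cv2.resize(k["img"][170:270,230:350],None,fx=3.3,fy=3.3,interpolation=2)[...,::-1] for k in(p,c)]
w=np.zeros((600,800,3),np.uint8);w[:330,:396]=a[0];w[:330,400:796]=a[1]
w[340:580,:400]=cv2.resize(t["img"][150:270,200:400],None,fx=2,fy=2)[...,::-1];w[340:580,400:]=cv2.resize(t0["img"][150:270,200:400],None,fx=2,fy=2)[...,::-1]
cv2.imwrite("pics/s8.png",w)
```

```text
24.325 [ 0.33993232 -0.0231559   0.20988948] [-0.31710022  0.27084504 -1.16664577] 0.06419563789122174
before [  6   9  22  22 288] [15.14583333 19.02777778]
after [  6   8  22  23 297] [15.49158249 18.53535354]
```

View pics/s8.png

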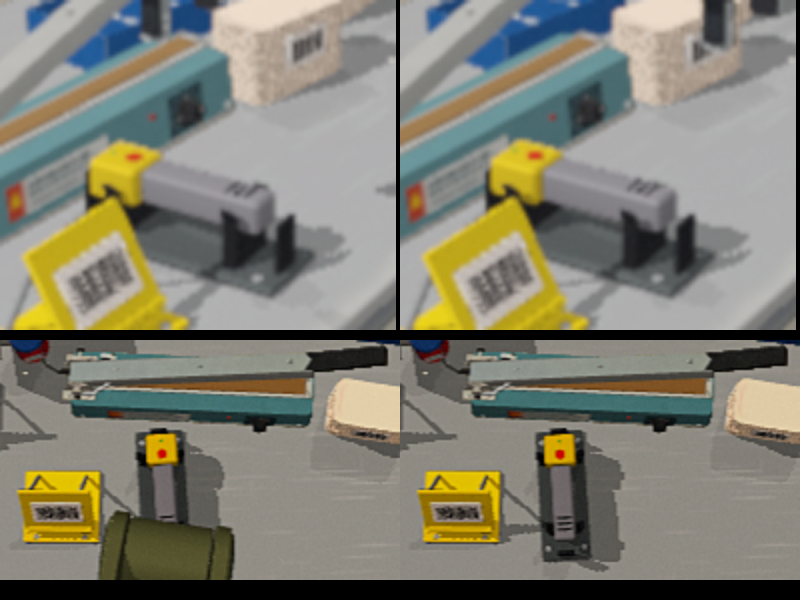

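The scanner sits as before in both views: button up, nose pointing the same way, head within half a pixel of its first position. The pile is unmoved and the gripper is clear. Handing in.

```bash
python3 -c "
from station import bot
print(bot.job_done())"
```

```text
the job is handed in; nothing more can be done
None
```

The job is done and handed in at about 24.4 s. I scanned the order card on the grey stand first, then the label on the nearer tray pile, and laid the scanner back in its cradle and let go. The interface gives no verdict, so the checks below are my own.

- **Order card:** I held the scanner square to the card from 59 mm for about 1.6 s. By my own position estimate, the aim missed the middle of the code by under 1 mm and 0.1 degree.
- **Pile label:** I held from about 60 mm for about 1.7 s, then again for about 1.6 s after moving the aim 4.5 mm to the right. The two cameras disagreed on the label's centre by 2–5 mm, so I aimed between them; a few millimetres of aiming error may remain.
- **Scanner:** It is upright and faces the same way as at first. Its yellow head is within about 0.6 pixel of where it was in the scene view. It did not slip in the grip between lifting and lowering.
- **Pile:** It looks unmoved in both views. The largest force I read at the end of any move was 8 N, as the scanner seated; the gripper was clear of everything at the end.

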